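# Close the bolt tin with the lid that fits

## Robot

A 6-joint arm with a two-finger parallel gripper is mounted at the origin on a cart in front of the work surface, level with it; the furniture and walls round the work are solid. World frame = base frame: x ahead of the robot, y to its left, z up, the work surface at z = 0. Lengths are in mm, angles in rad, forces in N, time in s.
With the tool pointing down it reaches from about 400 to 925 mm from the base axis. Payload 12.5 kg.
Tool frame: the origin (TCP) lies at the very end of the fingers, on their centre line; the grasp point (between the pads) lies grip_depth behind it (grip_depth is the distance from the TCP to the grasp point, in mm); z points along the fingers, y is the line along which they close (so a half turn about z gives the same grasp; the last joint's range is limited). The gripper opens to 95 mm and grips with 3 to 60 N. Pads are 20 mm wide; open, the fingers measure 119 mm over their backs; the gripper's body (75 mm by 180 mm) begins 59 mm behind the grasp point.
Start: joints at [1.111, 0.491, 1.559, -0, 1.092, -0.106], TCP at [216.525, 586.314, 214.661] pointing down, gripper open.
Joint ranges: [-3.1, 3.1], [-0.84, 2.19], [0.05, 2.79], [-1.13, 4.28], [0.06, 2.93], [-2.69, 2.69]. Speed limits (rad/s): [2.22, 2.22, 2.79, 3.14, 3.14, 3.14].

## Interface

Orientations are given as [roll, pitch, yaw] about the fixed x, y, z axes, in that order (R = Rz(yaw) Ry(pitch) Rx(roll)).
In Python, from cell import state, read_camera, job_done, grip_depth gives the robot as it stands.
- The arm moves only by the tool drive_tool, never from a script. Its argument "targets" is a list of rows, each an object with "jaw": the opening, from 0 (shut) to 1 (fully open); "travel": the shift along the tool's x, y, z in m, a list of three; "twist": the turn about the tool's z in rad. In form: [{"jaw": jaw, "travel": [tx, ty, tz], "twist": twist}, ...]. A call has 1 to 8 rows; each row is the pose to reach, as a shift and turn from the pose commanded when the call began, along the tool's axes at that moment; what a row does not reach only later rows make up. A row lasts 1/12 s, in which the tool goes at most 41.7 mm and 7.16 degrees, less where a joint would pass 70% of its speed; a pose out of reach is approached as far as the arm can. A call with a gripper value outside its range is refused whole. The fingers move at their own pace and stop on an object; the grip force is fixed at half the most. Time passes only in rows, so rows that repeat a pose let the fingers close. It gives the time, the measured TCP pose, the force, the opening and the grip force at its end, in the units of the state.
- state(): the state, without advancing time (a new reading comes with each control period).
- read_camera(name): name is "scene" or "top"; returns a dict with "frame" (480x640x3 uint8, red, green, blue), "fx", "fy", "cx", "cy" (pixels), "k1" (the pictures are not rectified: a ray, as slopes to the right and down, at radius r is drawn at 1 + k1 r^2 times it, then the intrinsics apply), "R" (3x3) and "t" (3): a world point X has camera coordinates R X + t. Camera axes: x right, y down, z forward; pixel columns grow to the right and rows downward; lengths in mm; the calibration is good to about 2 mm. A picture is of the moment at which its call begins. There is no depth.
- job_done(): hands the job in; it is judged then, once.
The state is a dict: "t": time; "joints": joint angles; "qvel": joint speeds; "tau": joint torques, N m; "eef_pos": TCP position; "tcp_rot": TCP orientation; "ft_force": force on the tool from outside, world axes, zero at the start; "moment": the same for the moment, N m; "opening": opening from 0.0 (shut) to 1.0 (fully open); "grip_force": force on a finger pad.
Only numpy, scipy, OpenCV 4.12 (cv2) and the standard library are available. Lean on these libraries where they do the work, as an engineer would, in place of code of your own. Each camera call takes 0.05 s, during which the arm holds its last target. There are 200 camera calls.

## Task

One of the three knobbed tin lids belongs to the small open rusty tin of bolts: the one whose plug goes into the tin's mouth and whose flange covers the rim. Pick that lid out, set it on the tin and press it down until it snaps fully home, its flange flat on the rim all round. Leave the tin standing upright about where it is.

Things in the scene. Friction and masses are not known exactly. Their poses are not given: they have to be found in the camera images.
- tin: Tin to close: small round rusty-brown open tin, loose, 0.6 kg, outer diameter 75 mm, height 60 mm, mouth about 67 mm inside, a few short bolts on its floor (below 25 mm). Origin: centre of its underside, on the bench; z up its axis, rim at z = 60 mm. (The taller grey tin with nails, 89 mm wide, is a bystander.)
- lid_62_knob (a point): Small lid, flange 62 mm across, too small: it falls through the mouth. All three lids are alike but for diameter: grey tin, about 0.15 kg, wooden knob 19 mm thick and 32.5 mm tall, flange 3.5 mm thick, tapered plug 24 mm deep below it with 3 sprung leaves; they stand on the plug. Point: on the axis in the knob, 14 mm below its top, 46 mm above the plug's underside; z up the axis.
- lid_80_knob (a point): Middle lid, flange 80 mm across; point as on the small lid, 22 mm above the flange's underside. Plug 40 mm across below, 59 mm above; its leaves (72 mm across) must be squeezed past the rim: laid on the mouth it stands about 8 mm too high, pressed straight down with about 5 to 10 N it snaps in, flange on rim, and this point is then 82 mm above the tin's underside.
- lid_98_knob (a point): Large lid, flange 98 mm across; point as on the small lid. Plug 58 to 77 mm across, leaves 90 mm: too large to enter the tin's mouth.
Not all that is in view belongs to the job. Leave any orange look-alike of the part that bears lid_80_knob alone.

How it is judged (in metres and radians):
At the end, for the whole second after the job is handed in: The middle lid is snapped into the tin: its flange within 3.5 mm of the rim, its axis within 8 mm of the tin's and parallel to it within 0.1 rad; the tin stands upright (0.1 rad) and at rest on the bench, within 80 mm of where it stood (z of lid_80_knob in the frame of tin between 0.078 and 0.0855 m and horizontal distance between lid_80_knob and tin below 0.008 m and angle between the z axis of lid_80_knob and the z axis of tin, either way round below 0.1 rad and angle between tin's own z axis and vertical below 0.1 rad and height (world z) of tin below 0.01 m and distance of tin from where it was at the start of the episode below 0.08 m and linear speed of tin below 0.02 m/s); the robot touches nothing.
It also fails if it takes over 42 s, if anything falls off the work surface, if the arm or the gripper's body presses on something with over 40 N, if the wrist force passes 120 N, or if a joint passes its speed limit or range.

## Working session

There is one attempt and no reset: what is moved stays moved. The work goes in short steps, Python scripts to look and compute and a tool call to move; the robot and the scene stay as the last step left them, time stands still between calls to the robot, and variables do not carry over. Pictures are saved under pics/ and viewed, at most 10 in all, crops included, and the job is handed in when it is done.

Besides the shell and the picture viewer there is one more tool, called after "Emit:" in YAML: its name, and indented under it one key for each argument. drive_tool: Moves the arm, as the interface text tells. Its arguments: {"type":"object","properties":{"targets":{"type":"array"}},"required":["targets"]}

```bash
mkdir -p pics
cat > h.py <<'E'
import numpy as np, cv2
from cell import state, read_camera, job_done, grip_depth
def ray(c,u,v):
    K=np.array([[c['fx'],0,c['cx']],[0,c['fy'],c['cy']],[0,0,1.]])
    p=cv2.undistortPoints(np.array([[[u,v]]],float),K,np.array([c['k1'],0,0,0,0.]))[0,0]
    R=np.array(c['R']);t=np.array(c['t'])
    return -R.T@t, R.T@np.array([p[0],p[1],1])
def at(c,u,v,z):
    o,d=ray(c,u,v); return o+d*(z-o[2])/d[2]
def proj(c,X):
    R=np.array(c['R']);t=np.array(c['t']);K=np.array([[c['fx'],0,c['cx']],[0,c['fy'],c['cy']],[0,0,1.]])
    return cv2.projectPoints(np.array([X],float).reshape(-1,1,3),cv2.Rodrigues(R)[0],t.reshape(3,1).astype(float),K,np.array([c['k1'],0,0,0,0.]))[0].reshape(-1,2)
E
python3 - <<'E'
from h import *
for n in("top","scene"):
    c=read_camera(n); cv2.imwrite(f"pics/{n}0.png",c['frame'][:,:,::-1]); print(n,c['k1'],c['fx'],-np.array(c['R']).T@np.array(c['t']))
s=state(); print(grip_depth,s)
E
```

```text
top -0.09243405005846694 543.0677907985266 [ 387.12443977   -8.83128122 1155.35533232]
scene -0.1230701696260281 501.87294342976674 [-206.70394149 -410.44986201  431.04418443]
18.8 {'t': 0.1, 'joints': array([ 1.11140316e+00,  4.91472830e-01,  1.55938923e+00, -8.89426112e-06,
        1.09171680e+00, -1.05598819e-01]), 'qvel': array([-0.00106219, -0.00065187, -0.00037791,  0.00112512, -0.00168526,
       -0.00068287]), 'tau': array([ 1.72559583e-03, -6.13628626e+01, -2.58610207e+01,  6.92938850e-02,
        4.70428797e-02, -2.83802234e-05]), 'eef_pos': array([216.4190255 , 586.09929386, 214.13637284]), 'tcp_rot': array([-3.14061110e+00, -9.61045769e-05,  2.78780236e+00]), 'ft_force': array([-0.102459  , -0.59404827,  0.53676862]), 'moment': array([ 0.05482963, -0.02904525, -0.02588826]), 'grip_force': 0.0, 'opening': 0.9985779290902482}
```

View pics/top0.png

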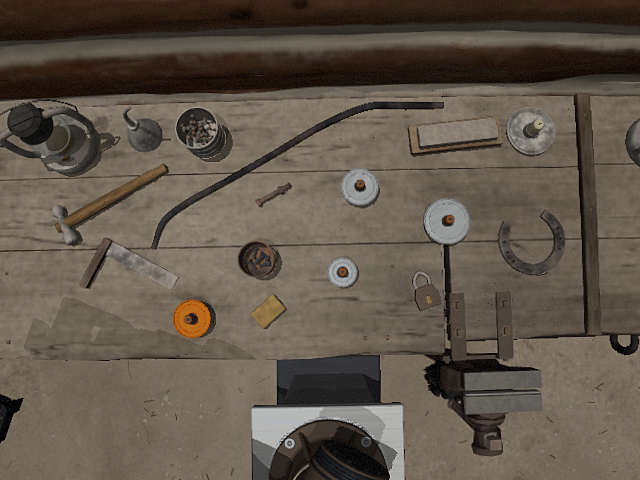

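View pics/scene0.png

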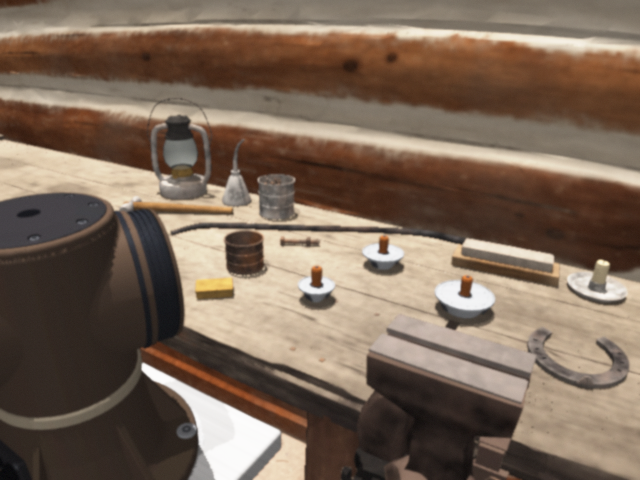

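The top view shows the tin at about (260,260) and three grey lids: small (343,272), middle (360,187) and large (447,221). The orange look-alike is at (193,319). The scene view shows the middle lid's knob at about (384,245) and the tin at (245,252). I'll enlarge the middle lid and the tin.

Run:
```python
from h import *
a=cv2.imread("pics/top0.png");b=cv2.imread("pics/scene0.png")
z=lambda im,u,v:cv2.resize(im[v-25:v+25,u-33:u+33],None,fx=6,fy=6,interpolation=cv2.INTER_CUBIC)
cv2.imwrite("pics/crop.png",np.vstack([np.hstack([z(a,360,187),z(a,260,260)]),np.hstack([z(b,384,255),z(b,245,252)])]))
```

```text
(no output)
```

View pics/crop.png

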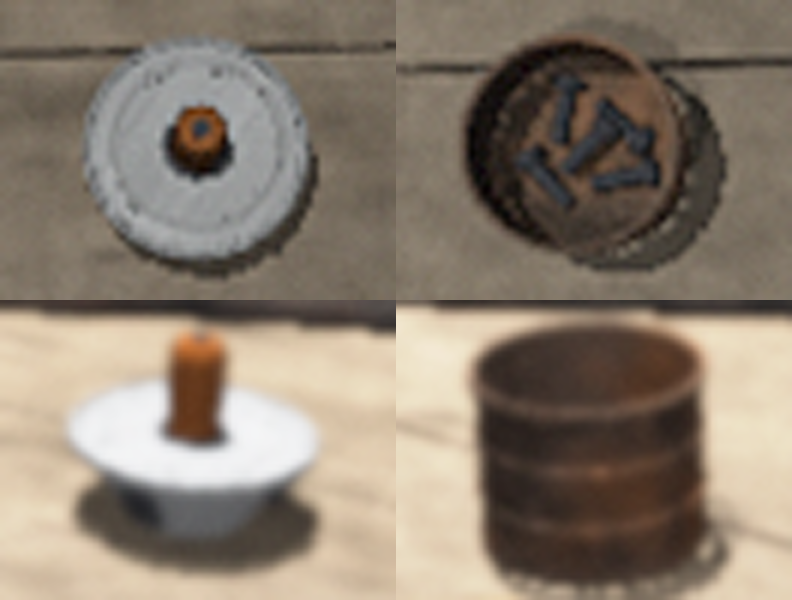

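Run:
```python
from h import *
c=read_camera("top");s=read_camera("scene")
print("lid",at(c,359.5,186.2,27.5),at(s,383.5,235.8,60),at(s,383.2,251.5,27.5))
print("tin",at(c,256.4,258.2,60),at(s,243.4,238.2,60))
r=np.array(state()['tcp_rot'])
from scipy.spatial.transform import Rotation as Ro
print(Ro.from_euler('xyz',r).as_matrix().round(3), state()['eef_pos'])
```

```text
lid [607.43216623 -78.75097658  27.5       ] [607.58044915 -76.74477562  60.        ] [608.07382823 -78.46503681  27.5       ]
tin [458.03876013 135.90608468  60.        ] [453.22342019 135.68059342  60.        ]
[[-0.938  0.346 -0.   ]
 [ 0.346  0.938 -0.001]
 [ 0.    -0.001 -1.   ]] [216.47157188 586.1697188  214.28999127]
```

Emit:
drive_tool:
  targets:
    - {"jaw": 0.6,"travel": [-0.24,-0.195,0],"twist": 0}
    - {"jaw": 0.6,"travel": [-0.24,-0.195,0],"twist": 0}
    - {"jaw": 0.6,"travel": [-0.24,-0.195,0],"twist": 0}
    - {"jaw": 0.6,"travel": [-0.24,-0.195,0],"twist": 0}
    - {"jaw": 0.6,"travel": [-0.24,-0.195,0],"twist": 0}
    - {"jaw": 0.6,"travel": [-0.24,-0.195,0],"twist": 0}
    - {"jaw": 0.6,"travel": [-0.24,-0.195,0],"twist": 0}
    - {"jaw": 0.6,"travel": [-0.24,-0.195,0],"twist": 0}

```text
t: 0.87
eef_pos: [375.6, 316.9, 214.7]
tcp_rot: [-3.141, 0.0, 2.786]
ft_force: [0.5, 1.1, -0.5]
opening: 0.603
grip_force: 0.0
```

Emit:
drive_tool:
  targets:
    - {"jaw": 0.6,"travel": [-0.24,-0.196,0],"twist": 0}
    - {"jaw": 0.6,"travel": [-0.24,-0.196,0],"twist": 0}
    - {"jaw": 0.6,"travel": [-0.24,-0.196,0],"twist": 0}
    - {"jaw": 0.6,"travel": [-0.24,-0.196,0],"twist": 0}
    - {"jaw": 0.6,"travel": [-0.24,-0.196,0],"twist": 0}
    - {"jaw": 0.6,"travel": [-0.24,-0.196,0],"twist": 0}
    - {"jaw": 0.6,"travel": [-0.24,-0.196,0],"twist": 0}
    - {"jaw": 0.6,"travel": [-0.24,-0.196,0],"twist": 0}

```text
t: 1.53
eef_pos: [533.2, 49.4, 214.5]
tcp_rot: [-3.141, 0.001, 2.785]
ft_force: [0.0, 1.1, -0.3]
opening: 0.599
grip_force: 0.0
```

Emit:
drive_tool:
  targets:
    - {"jaw": 0.6,"travel": [-0.114,-0.094,0.1],"twist": 0}
    - {"jaw": 0.6,"travel": [-0.114,-0.094,0.1],"twist": 0}
    - {"jaw": 0.6,"travel": [-0.114,-0.094,0.1],"twist": 0}
    - {"jaw": 0.6,"travel": [-0.114,-0.094,0.1],"twist": 0}
    - {"jaw": 0.6,"travel": [-0.114,-0.094,0.1],"twist": 0}
    - {"jaw": 0.6,"travel": [-0.114,-0.094,0.1],"twist": 0}
    - {"jaw": 0.6,"travel": [-0.114,-0.094,0.1],"twist": 0}

```text
t: 2.12
eef_pos: [605.3, -74.2, 114.5]
tcp_rot: [3.141, -0.001, 2.787]
ft_force: [-0.2, 0.1, -0.3]
opening: 0.601
grip_force: 0.0
```

Run:
```python
from h import *
print(state()['eef_pos'],state()['tcp_rot'])
c=read_camera("scene");b=c['frame'][:,:,::-1]
cv2.imwrite("pics/s2.png",cv2.resize(b[170:290,300:460],None,fx=5,fy=5,interpolation=cv2.INTER_CUBIC))
```

```text
[605.26486744 -74.19305818 114.46931945] [ 3.14149320e+00 -1.25592005e-03  2.78693625e+00]
```

View pics/s2.png

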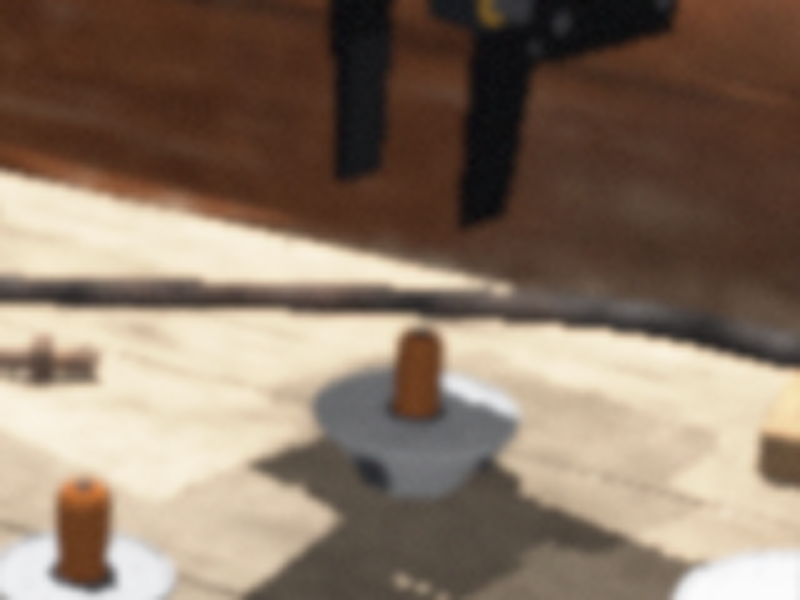

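The fingertips' midpoint is at about crop (420,200), in line with the knob at (418,340). I'll go down and grip.

Emit:
drive_tool:
  targets:
    - {"jaw": 0.6,"travel": [-0.0035,-0.003,0.04],"twist": 0}
    - {"jaw": 0.6,"travel": [-0.0035,-0.003,0.07],"twist": 0}
    - {"jaw": 0.6,"travel": [-0.0035,-0.003,0.082],"twist": 0}
    - {"jaw": 0.6,"travel": [-0.0035,-0.003,0.082],"twist": 0}
    - {"jaw": 0.6,"travel": [-0.0035,-0.003,0.082],"twist": 0}

```text
t: 2.58
eef_pos: [608.3, -77.6, 33.9]
tcp_rot: [3.141, 0.001, 2.789]
ft_force: [0.2, -0.1, -0.9]
opening: 0.601
grip_force: 0.0
```

Emit:
drive_tool:
  targets:
    - {"jaw": 0,"travel": [0,0,0],"twist": 0}
    - {"jaw": 0,"travel": [0,0,0],"twist": 0}
    - {"jaw": 0,"travel": [0,0,0],"twist": 0}
    - {"jaw": 0,"travel": [0,0,0],"twist": 0}
    - {"jaw": 0,"travel": [0,0,0],"twist": 0}
    - {"jaw": 0,"travel": [0,0,0],"twist": 0}
    - {"jaw": 0,"travel": [0,0,0],"twist": 0}
    - {"jaw": 0,"travel": [0,0,0],"twist": 0}

```text
t: 3.25
eef_pos: [608.0, -78.5, 32.7]
tcp_rot: [3.142, 0.0, 2.788]
ft_force: [-0.5, 0.4, 3.1]
opening: 0.196
grip_force: 30.0
```

Emit:
drive_tool:
  targets:
    - {"jaw": 0,"travel": [0,0,-0.03],"twist": 0}
    - {"jaw": 0,"travel": [0,0,-0.06],"twist": 0}
    - {"jaw": 0,"travel": [0,0,-0.09],"twist": 0}
    - {"jaw": 0,"travel": [0.01,0.007,-0.11],"twist": 0}
    - {"jaw": 0,"travel": [0.035,0.024,-0.11],"twist": 0}
    - {"jaw": 0,"travel": [0.06,0.041,-0.11],"twist": 0}
    - {"jaw": 0,"travel": [0.085,0.058,-0.11],"twist": 0}
    - {"jaw": 0,"travel": [0.11,0.075,-0.11],"twist": 0}

```text
t: 3.92
eef_pos: [529.6, 30.8, 142.6]
tcp_rot: [3.142, -0.0, 2.787]
ft_force: [-0.1, 0.2, -1.3]
opening: 0.192
grip_force: 30.0
```

Emit:
drive_tool:
  targets:
    - {"jaw": 0,"travel": [0.025,0.017,0],"twist": 0}
    - {"jaw": 0,"travel": [0.05,0.034,0],"twist": 0}
    - {"jaw": 0,"travel": [0.075,0.051,0],"twist": 0}
    - {"jaw": 0,"travel": [0.095,0.065,0],"twist": 0}
    - {"jaw": 0,"travel": [0.106,0.073,0],"twist": 0}
    - {"jaw": 0,"travel": [0.106,0.073,0],"twist": 0}
    - {"jaw": 0,"travel": [0.106,0.073,0],"twist": 0}
    - {"jaw": 0,"travel": [0.106,0.073,0],"twist": 0}

```text
t: 4.58
eef_pos: [457.1, 134.8, 142.6]
tcp_rot: [3.142, 0.0, 2.788]
ft_force: [-0.3, -0.8, -2.5]
opening: 0.196
grip_force: 30.0
```

Run:
```python
from h import *
print(state()['eef_pos'],state()['tcp_rot'],state()['ft_force'])
c=read_camera("scene");b=c['frame'][:,:,::-1]
d=read_camera("top");e=d['frame'][:,:,::-1]
z=lambda im,u,v:cv2.resize(im[v-60:v+60,u-40:u+40],None,fx=5,fy=5,interpolation=cv2.INTER_CUBIC)
cv2.imwrite("pics/s3.png",np.hstack([z(b,245,215),z(e,256,255)]))
```

```text
[457.05869839 134.80108551 142.60497846] [3.14154556e+00 2.34361991e-04 2.78784611e+00] [-0.25246067 -0.76484674 -2.4541186 ]
```

View pics/s3.png

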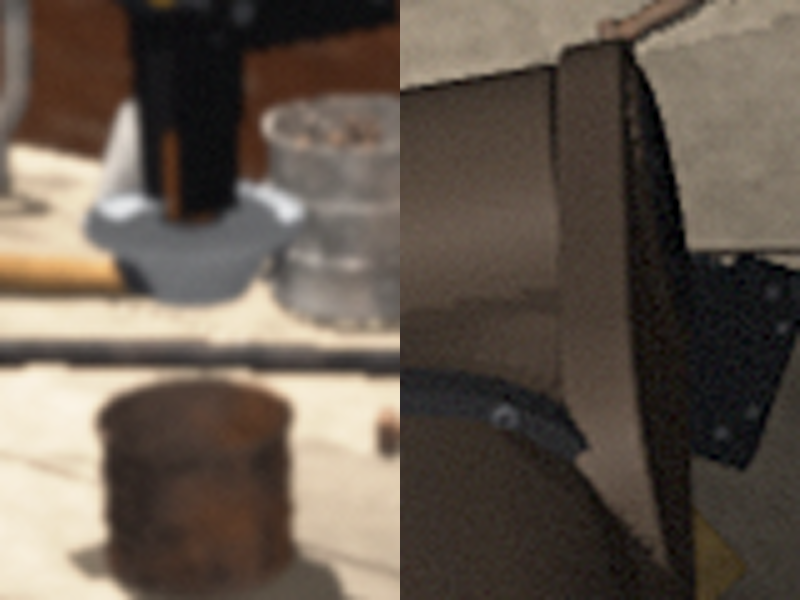

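The scene crop shows the held lid level, its flange spanning columns 85–303. The tin rim below spans columns 100–293, so the two are nearly in line. The arm hides the top view. I'll calculate the offset from the same camera.

Run:
```python
from h import *
c=read_camera("scene")
L=at(c,243.3,197.9,137.4); T=at(c,243.8,238.9,60); print(L,T,L-T)
print(proj(c,[457,134.8,137.4]),[proj(c,[x,135.8,60]) for x in(453,456,459)])
o,d=ray(c,243.8,238.9); print(d/np.linalg.norm(d))
```

```text
[457.13304474 135.32306807 137.4       ] [451.10125082 133.04576401  60.        ] [ 6.03179393  2.27730406 77.4       ]
[[243.48230374 197.9728232 ]] [array([[243.27327601, 238.22603496]]), array([[244.291016  , 237.68605538]]), array([[245.30380283, 237.14875429]])]
[ 0.70696236  0.58411055 -0.39877197]
```

Emit:
drive_tool:
  targets:
    - {"jaw": 0,"travel": [0.0014,0.001,0.015],"twist": 0}
    - {"jaw": 0,"travel": [0.0014,0.001,0.03],"twist": 0}
    - {"jaw": 0,"travel": [0.0014,0.001,0.04],"twist": 0}
    - {"jaw": 0,"travel": [0.0014,0.001,0.05],"twist": 0}
    - {"jaw": 0,"travel": [0.0014,0.001,0.056],"twist": 0}
    - {"jaw": 0,"travel": [0.0014,0.001,0.06],"twist": 0}
    - {"jaw": 0,"travel": [0.0014,0.001,0.06],"twist": 0}
    - {"jaw": 0,"travel": [0.0014,0.001,0.06],"twist": 0}

```text
t: 5.4
eef_pos: [455.9, 136.5, 82.8]
tcp_rot: [3.141, 0.0, 2.787]
ft_force: [0.8, -0.6, -1.5]
opening: 0.193
grip_force: 30.0
```

Run:
```python
from h import *
c=read_camera("scene");b=c['frame'][:,:,::-1]
cv2.imwrite("pics/s4.png",cv2.resize(b[180:290,195:295],None,fx=5,fy=5,interpolation=cv2.INTER_CUBIC))
```

```text
(no output)
```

View pics/s4.png

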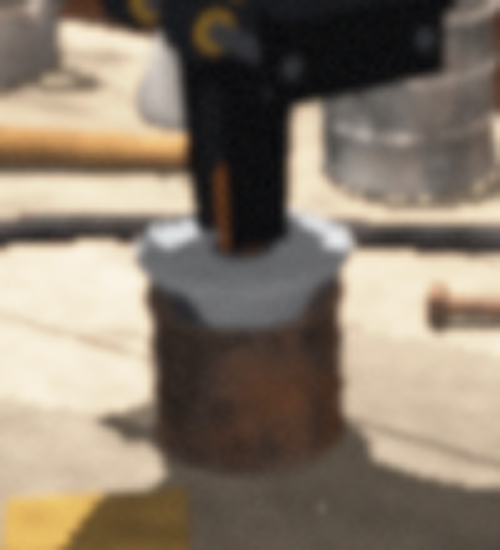

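The lid (columns 138–352) is centred over the tin (150–342), with the plug inside the mouth. Pressing.

Emit:
drive_tool:
  targets:
    - {"jaw": 0,"travel": [0,0,0.003],"twist": 0}
    - {"jaw": 0,"travel": [0,0,0.005],"twist": 0}
    - {"jaw": 0,"travel": [0,0,0.007],"twist": 0}
    - {"jaw": 0,"travel": [0,0,0.009],"twist": 0}
    - {"jaw": 0,"travel": [0,0,0.009],"twist": 0}

```text
t: 5.87
eef_pos: [456.6, 136.9, 73.9]
tcp_rot: [3.14, 0.002, 2.788]
ft_force: [3.0, 2.3, 4.3]
opening: 0.193
grip_force: 30.0
```

Emit:
drive_tool:
  targets:
    - {"jaw": 0,"travel": [0,0,0.002],"twist": 0}
    - {"jaw": 0,"travel": [0,0,0.004],"twist": 0}
    - {"jaw": 0,"travel": [0,0,0.005],"twist": 0}
    - {"jaw": 0,"travel": [0,0,0.005],"twist": 0}
    - {"jaw": 0,"travel": [0,0,0.005],"twist": 0}

```text
t: 6.28
eef_pos: [456.2, 136.8, 68.8]
tcp_rot: [3.141, 0.001, 2.788]
ft_force: [4.2, 2.1, 3.0]
opening: 0.195
grip_force: 30.0
```

Emit:
drive_tool:
  targets:
    - {"jaw": 0,"travel": [0,0,0.001],"twist": 0}
    - {"jaw": 0,"travel": [0,0,0.0015],"twist": 0}
    - {"jaw": 0,"travel": [0,0,0.0015],"twist": 0}
    - {"jaw": 0,"travel": [0,0,0.0015],"twist": 0}

```text
t: 6.62
eef_pos: [456.8, 137.0, 68.4]
tcp_rot: [3.14, 0.003, 2.788]
ft_force: [2.1, 3.2, 21.0]
opening: 0.194
grip_force: 30.0
```

Force rose sharply to 21 N at the expected height, so the flange is on the rim. Relax, release and retreat.

Emit:
drive_tool:
  targets:
    - {"jaw": 0,"travel": [0,0,-0.0015],"twist": 0}
    - {"jaw": 0,"travel": [0,0,-0.0015],"twist": 0}
    - {"jaw": 0.6,"travel": [0,0,-0.0015],"twist": 0}
    - {"jaw": 0.6,"travel": [0,0,-0.0015],"twist": 0}
    - {"jaw": 0.6,"travel": [0,0,-0.0015],"twist": 0}
    - {"jaw": 0.6,"travel": [0,0,-0.0015],"twist": 0}
    - {"jaw": 0.6,"travel": [0,0,-0.0015],"twist": 0}
    - {"jaw": 0.6,"travel": [0,0,-0.0015],"twist": 0}

```text
t: 7.28
eef_pos: [455.4, 136.6, 68.5]
tcp_rot: [-3.141, -0.001, 2.788]
ft_force: [0.3, -0.4, 0.0]
opening: 0.556
grip_force: 0.0
```

Emit:
drive_tool:
  targets:
    - {"jaw": 0.6,"travel": [0,0,-0.02],"twist": 0}
    - {"jaw": 0.6,"travel": [0,0,-0.05],"twist": 0}
    - {"jaw": 0.6,"travel": [0,0,-0.08],"twist": 0}
    - {"jaw": 0.6,"travel": [0,0,-0.11],"twist": 0}
    - {"jaw": 0.6,"travel": [0,0,-0.11],"twist": 0}
    - {"jaw": 0.6,"travel": [0,0,-0.11],"twist": 0}
    - {"jaw": 0.6,"travel": [0,0,-0.11],"twist": 0}

```text
t: 7.87
eef_pos: [455.2, 136.5, 178.0]
tcp_rot: [-3.141, -0.001, 2.788]
ft_force: [0.4, -0.1, -0.2]
opening: 0.601
grip_force: 0.0
```

Run:
```python
from h import *
print(state()['eef_pos'],state()['ft_force'])
c=read_camera("scene");b=c['frame'][:,:,::-1]
cv2.imwrite("pics/s5.png",cv2.resize(b[180:290,195:295],None,fx=5,fy=5,interpolation=cv2.INTER_CUBIC))
```

```text
[455.16756694 136.53685898 178.01405879] [ 0.36120589 -0.05307832 -0.18604025]
```

View pics/s5.png

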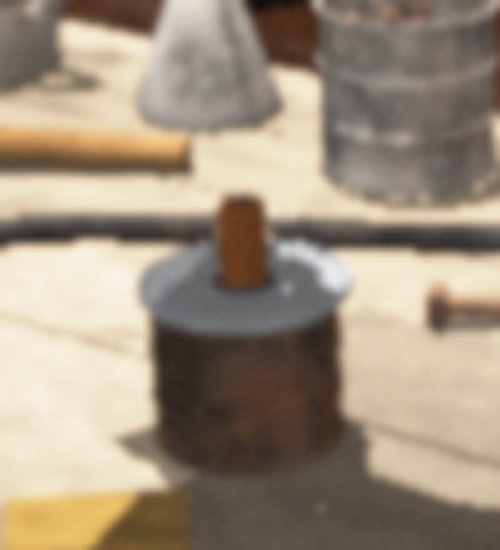

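The lid sits flat and centred on the tin, its flange on the rim at columns 140–350. The tin is upright where it stood and the gripper is clear.

```bash
python3 -c "
from h import *
print(job_done())"
```

```text
the job is handed in; nothing more can be done
None
```

I pressed the middle (80 mm) lid home on the rusty tin and handed the job in at about 8 s; the last picture shows it flat on the rim with the tin upright and the gripper clear, but no verdict came back.

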